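# Load the filter plate and hold the sprung shutter half open

## Robot

A 6-joint arm with a two-finger parallel gripper is mounted at the origin on the work surface. World frame = base frame: x ahead of the robot, y to its left, z up, the work surface at z = 0. Lengths are in m, angles in rad, forces in N, time in s.
With the tool pointing down it reaches from about 0.3 to 0.875 m from the base axis. Payload 6.4 kg.
Tool frame: the origin (TCP) lies between the finger pads; the fingertips stand 8 mm ahead of it and the grasp point (between the pads) lies 11 mm behind it; z points along the fingers, y is the direction in which the jaws open and shut (so a half turn about z gives the same grasp; the last joint's range is limited). The gripper opens to 88 mm and grips with 3 to 60 N. Pads are 18 mm wide; open, the fingers measure 123 mm over their backs; the gripper's body (75 mm by 187 mm) begins 45 mm behind the grasp point.
Start: joints at [0.962, 0.181, 1.607, -0, 1.354, -0.206], TCP at [0.225, 0.529, 0.247] pointing down, gripper open.
Joint ranges: [-2.99, 2.99], [-0.89, 2.07], [0.3, 2.58], [-1.14, 4.28], [0, 2.63], [-3.12, 3.12]. Speed limits (rad/s): [2.57, 2.57, 3.01, 3.14, 3.14, 3.14].

## Interface

Orientations are given as a unit quaternion [w, x, y, z].
In Python, from plant import * gives the robot as it stands. The module is installed in compiled form; this text tells all that it offers.
- The arm moves only by the tool play_rows, never from a script. Its arguments are lists of equal length, an entry for each row: "travel": the shift along the tool's x, y, z in m, a list of three; "twist": the turn about the tool's z in rad; "fingers": the opening, from -1 (shut) to 1 (fully open), so that 0 is half open. A call has exactly 5 rows; each row is the pose to reach, as a shift and turn from the pose commanded when the call began, along the tool's axes at that moment; what a row does not reach only later rows make up. A row lasts 1/10 s, in which the tool goes at most 50 mm and 8.59 degrees, less where a joint would pass 70% of its speed; a pose out of reach is approached as far as the arm can. A call with a gripper value outside its range is refused whole. The fingers move at their own pace and stop on an object; the grip force is fixed at half the most. Time passes only in rows, so rows that repeat a pose let the fingers close, or fill a call up. It gives the time, the measured TCP pose, the force and the opening at its end, in the units of the state.
- get_obs(): the state, without advancing time (a new reading comes with each control period).
- snapshot(name): name is "side" or "top"; returns a dict with "frame" (384x512x3 uint8, blue, green, red), "camera_matrix" (3x3 intrinsics, pixels), "T" (4x4, takes a point from camera to world coordinates). Camera axes: x right, y down, z forward; pixel columns grow to the right and rows downward; lengths in m; the calibration is good to about 2 mm. A picture is of the moment at which its call begins. There is no depth.
- hand_in(): hands the job in, once; it reports no verdict.
Trained networks look in the newest picture that a camera, given by its name, has taken for a name from the list of things; names that differ only in an ending like _2 or _b are one class to them, and where a whole thing is asked for, a point or a joint stands for the part that bears it (a point fixed in the world has none). Each returns a list of dicts, best first, with "score" (0 to 1); they miss things now and then, are a little off and sometimes report something else, mostly with a low value. They report only what shows in the picture. A call takes as long as a camera call.
- look_for(camera, label): "point" ([column, row] in pixels, amid what is visible of it).
The state is a dict: "time_s": time; "joint_pos": joint angles; "qvel": joint speeds; "effort": joint torques, N m; "position": TCP position; "orientation": TCP orientation; "contact_force": force on the tool from outside, world axes, zero at the start; "wrist_torque": the same for the moment, N m; "opening": finger opening in m.
Only numpy, scipy, OpenCV 4.12 (cv2) and the standard library are available. Lean on these libraries where they do the work, as an engineer would, in place of code of your own. Each camera call takes 0.05 s, during which the arm holds its last target.

## Task

Take the filter plate out of the grey storage rack, slide it edgewise down into the slotted holder of the blue-based optical tester until it is fully home, and let go of it. Then slide the tester's sprung shutter open to half of its travel (the long middle mark on the scale) and finish the job still holding it there against its spring. Leave the weight, the tin and the tray where they are.

Things in the scene. Friction and masses are not known exactly. Their poses are not given: they have to be found in the camera images.
- plate_centre (a point): Loose filter plate, about 0.1 kg: upright aluminium plate 6 mm thick (x), 60 wide (y), 70 tall, with round amber glass; on top a black grip block 14 thick, 36 wide, 30 tall; 100 mm tall in all. This point: 50 mm above the foot; the grip block is 20 to 50 mm above it. z is up. Starts standing in the rack's slot. Either way round is the same.
- rack: Storage rack, grey plastic, fixed: foot 70 x 100 mm (x, y), slotted block 50 x 86 mm, 38 mm tall. Origin: centre of the underside. Its slot is in the middle, along its y axis, 10 mm wide, 66 mm long, floor 8 mm above the table; lift the plate at least 32 mm to clear it.
- tester: Optical tester, fixed: blue base 250 x 220 x 10 mm. Origin on the table; the base reaches x -92 to 158, y -110 to 110. x towards the white lamp house (x 84 to 153, 66 tall), y the way the shutter opens. Light axis at y = -50: shutter at x = -55 in a frame with scale ledge (x -81 to -43, y -95 to 55, 74 tall), slotted holder at x = 35. Spring barrel at x = -55 up to y = 102, 52 tall.
- holder_slot (a point): Middle of the holder slot's floor, 10 mm above the table; axes as the tester's. The slot runs along y: 9 mm wide (x), 65 mm long, walls 38 mm tall, then flared lips up to 49 mm above the floor, opening to about 20 x 77 mm. Its middle 34 mm is open at the sides. The plate goes in upright, thickness along x; fully home its foot is on this floor, its centre 50 mm above this point.
- shutter_tab (a point): The shutter's grip tab: black upright block 24 mm (x) by 12 mm (y), 78 to 120 mm above the table; this point is on its vertical axis, 100 mm above the table. Axes as the tester's; it slides along the tester's y. Nothing else near it is taller than 82 mm but the loaded plate, whose middle is 90 mm away in x.
- shutter (a joint): Travel of the shutter in m: 0 shut (where its spring holds it) to 0.060 fully open, along the tester's +y. Half travel is 0.030, where the tab stands at the long middle mark on the scale ledge. The spring pushes back with about 3 N shut, 8 N at half, 13 N fully open; let go, the shutter springs shut.
- weight: Bystander: steel calibration weight with a knob, 42 mm across, 64 mm tall; origin at the centre of the underside.
- tin: Bystander: small white round tin with a steel cap, 60 mm across, 55 mm tall; origin at the centre of the underside.
- tray: Bystander: empty grey plastic tray 100 x 140 x 30 mm; origin at the centre of the underside.

How it is judged:
On the way:
1. the filter plate stands fully home in the holder's slot and is let go, the shutter not yet opened (z of plate_centre in the frame of holder_slot between 0.045 and 0.0545 m and horizontal distance between plate_centre and holder_slot below 0.009 m and angle between the x axis of plate_centre and the x axis of holder_slot, either way round below 0.14 rad and angle between plate_centre's own z axis and vertical below 0.14 rad and contact force between plate and the fingers below 0.1 N and value of joint shutter below 0.01 m), for 0.2 s.
At the end, for the whole second after the job is handed in: Filter plate fully home in the holder's slot (foot within 4.5 mm of its floor, centred within 9 mm, square and upright within 8 degrees), at rest, not touched by the fingers; the robot itself holds the shutter still at half travel (30 mm, give or take 6) with more than 3 N (z of plate_centre in the frame of holder_slot between 0.045 and 0.0545 m and horizontal distance between plate_centre and holder_slot below 0.009 m and angle between the x axis of plate_centre and the x axis of holder_slot, either way round below 0.14 rad and angle between plate_centre's own z axis and vertical below 0.14 rad and contact force between plate and the fingers below 0.1 N and value of joint shutter between 0.024 and 0.036 m and velocity of joint shutter between -0.01 and 0.01 m/s and (contact force between shutter and the fingers above 3 N or contact force between shutter and the arm above 3 N) and linear speed of plate below 0.02 m/s); the arm keeps its last pose, push and grip.
It fails at once if the weight is pushed away (more than 30 mm) (distance of weight from where it was at the start of the episode above 0.03 m).
It fails at once if the tin is pushed away (more than 30 mm) (distance of tin from where it was at the start of the episode above 0.03 m).
It fails at once if the tray is pushed away (more than 30 mm) (distance of tray from where it was at the start of the episode above 0.03 m).
It also fails if it takes over 58 s, if anything falls off the work surface, if the arm or the gripper's body presses on something with over 40 N, if the wrist force passes 120 N, or if a joint passes its speed limit or range.

## Working session

There is one attempt and no reset: what is moved stays moved. The work goes in short steps, Python scripts to look and compute and a tool call to move; the robot and the scene stay as the last step left them, time stands still between calls to the robot, and variables do not carry over. Pictures are saved under pics/ and viewed, and the job is handed in when it is done.

Besides the shell and the picture viewer there is one more tool, called after ">>>" in YAML: its name, and indented under it one key for each argument. play_rows: Moves the arm, as the interface text tells. Its arguments: {"type":"object","properties":{"travel":{"type":"array","items":{"type":"array","items":{"type":"number"}}},"twist":{"type":"array","items":{"type":"number"}},"fingers":{"type":"array","items":{"type":"number"}}},"required":["travel","twist","fingers"]}

```bash
mkdir -p pics; cat > h.py <<'E'
from plant import *
import numpy as np, cv2
def snap(cam,fn):
    s=snapshot(cam); im=np.array(s["frame"]); cv2.imwrite("pics/"+fn,im)
    np.savez("pics/"+fn+".npz",K=s["camera_matrix"],T=s["T"],im=im); return s
def ray(cal,px):
    K=np.array(cal["camera_matrix"] if "camera_matrix" in cal else cal["K"]);T=np.array(cal["T"])
    d=T[:3,:3]@np.linalg.inv(K)@np.array([px[0],px[1],1.]); return T[:3,3],d
def atz(cal,px,z):
    o,d=ray(cal,px); return o+d*(z-o[2])/d[2]
def proj(cal,p):
    K=np.array(cal["camera_matrix"] if "camera_matrix" in cal else cal["K"]);T=np.array(cal["T"])
    c=np.linalg.inv(T)@np.append(p,1); u=K@c[:3]; return u[:2]/u[2]
E
python3 - <<'E'
from h import *
np.set_printoptions(precision=4,suppress=True)
for c in ["top","side"]:
    s=snap(c,c+"0.png"); print(c,np.array(s["camera_matrix"]),np.array(s["T"]))
    for l in ["plate_centre","rack","tester","holder_slot","shutter_tab","shutter","weight","tin","tray"]:
        print(l,[(np.round(r["point"],1),round(r["score"],2)) for r in look_for(c,l)[:3]])
print(get_obs())
E
```

```text
top [[453.5096   0.     253.9292]
 [  0.     453.5096 192.6515]
 [  0.       0.       1.    ]] [[-0.0269 -0.992   0.1234  0.3367]
 [-0.9996  0.0266 -0.0039 -0.0069]
 [ 0.0006 -0.1235 -0.9923  1.5808]
 [ 0.      0.      0.      1.    ]]
plate_centre [(array([308.8, 167.1]), 0.69)]
rack []
tester [(array([197.6, 177.6]), 0.93)]
holder_slot [(array([193.4, 180. ]), 0.83)]
shutter_tab []
shutter []
weight []
tin [(array([118.8, 195.8]), 0.76), (array([310. , 168.4]), 0.68)]
tray [(array([388.5, 197.7]), 0.8)]
side [[435.2894   0.     263.1085]
 [  0.     435.2894 193.9775]
 [  0.       0.       1.    ]] [[ 0.8131 -0.3732  0.4467 -0.0308]
 [-0.5821 -0.5288  0.6177 -0.7543]
 [ 0.0057 -0.7623 -0.6472  0.8748]
 [ 0.      0.      0.      1.    ]]
plate_centre [(array([331.5, 225.9]), 0.77)]
rack [(array([330.9, 244.7]), 0.83), (array([245.8, 174.1]), 0.61)]
tester [(array([245.6, 177.4]), 0.93)]
holder_slot [(array([245.3, 174.5]), 0.89)]
shutter_tab [(array([228.6, 167. ]), 0.64)]
shutter [(array([232.8, 168. ]), 0.64)]
weight [(array([233. , 166.5]), 0.55), (array([224.7, 229.3]), 0.52)]
tin []
tray [(array([389.8, 338.6]), 0.89)]
{'time_s': 1.0, 'joint_pos': array([ 0.9617,  0.1808,  1.607 ,  0.    ,  1.3538, -0.2063]), 'qvel': array([-0.0003,  0.0009, -0.002 , -0.0005, -0.0014,  0.0003]), 'effort': array([  0.0002, -43.3835, -34.2179,   0.0703,   0.0309,   0.    ]), 'position': array([0.2254, 0.529 , 0.2467]), 'orientation': array([-0.    ,  0.2001,  0.9798, -0.    ]), 'contact_force': array([-0.7291, -0.0515, -0.115 ]), 'wrist_torque': array([-0.0673,  0.0021, -0.0069]), 'opening': 0.08791416183918485}
```

```bash
python3 - <<'E'
import cv2
a=cv2.imread("pics/top0.png");cv2.imwrite("pics/top0b.png",cv2.resize(a[90:290,90:360],None,fx=2.9,fy=2.9,interpolation=cv2.INTER_CUBIC))
a=cv2.imread("pics/side0.png");cv2.imwrite("pics/side0b.png",cv2.resize(a[90:290,150:420],None,fx=2.9,fy=2.9,interpolation=cv2.INTER_CUBIC))
E
```

```text
(no output)
```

View pics/top0.png

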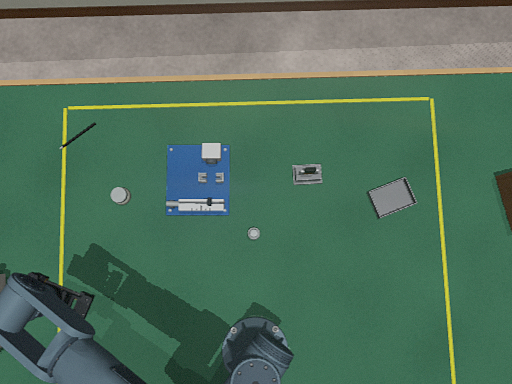

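View pics/top0b.png

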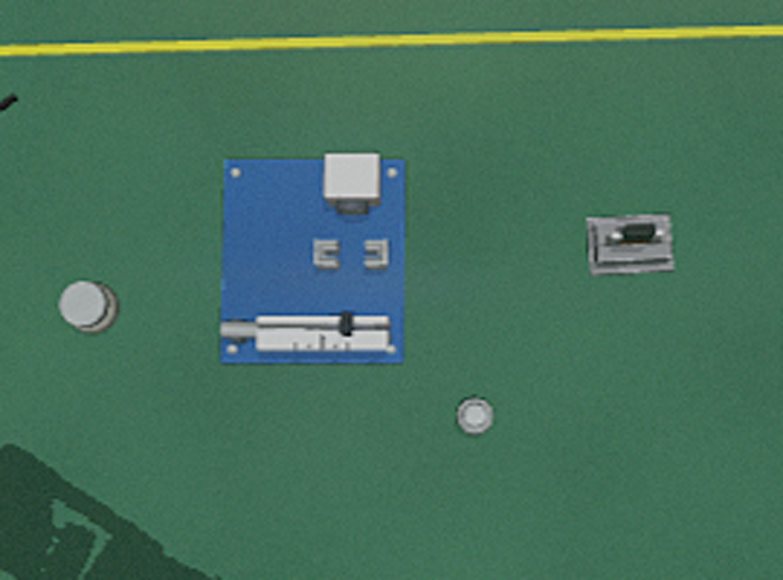

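View pics/side0b.png

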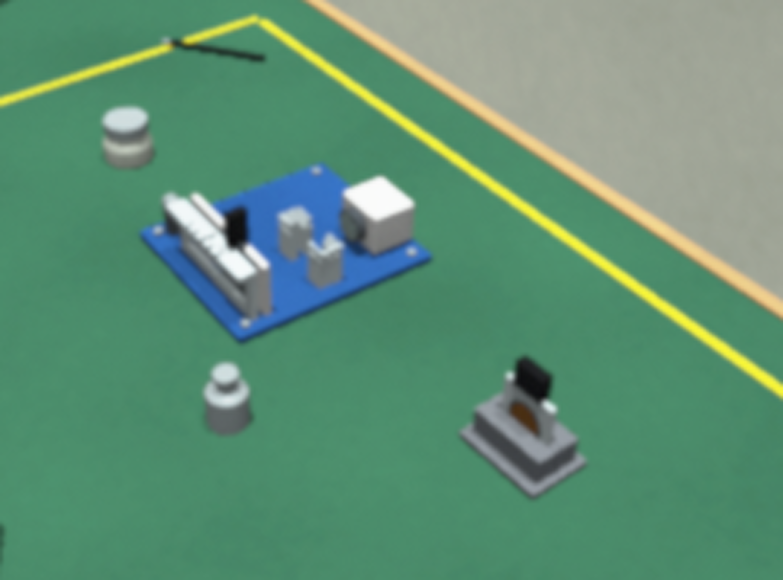

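The top view shows the tester at about px (198,178), with the holder at (210,177) and the tab near (209,201). The rack with the plate is at (308,172), the weight at (253,233) and the tin at (120,195). I'll fit the tester base and the rack foot outlines in both cameras next.

```bash
cat > fit.py <<'E'
from h import *
from scipy.optimize import least_squares
from scipy.ndimage import map_coordinates
def box(x0,x1,y0,y1,z0,z1): return np.array([[x,y,z] for x in(x0,x1) for y in (y0,y1) for z in (z0,z1)])
def W(p,P):
    c,s=np.cos(p[2]),np.sin(p[2]); return np.c_[P[:,0]*c-P[:,1]*s+p[0],P[:,0]*s+P[:,1]*c+p[1],P[:,2]]
def crossings(cal,chan,thr,hull,rng=7):
    out=[]
    n=len(hull);cen=hull.mean(0)
    for i in range(n):
        a,b=hull[i],hull[(i+1)%n];L=np.linalg.norm(b-a)
        if L<6: continue
        t=(b-a)/L;nn=np.array([t[1],-t[0]]); 
        if nn@(a-cen)<0: nn=-nn
        for f in np.linspace(.08,.92,max(3,int(L/1.5))):
            p=a+f*(b-a);s=np.arange(-rng,rng+.01,.25)
            v=map_coordinates(chan,[p[1]+s*nn[1],p[0]+s*nn[0]],order=1)-thr
            k=np.where((v[:-1]>0)&(v[1:]<=0))[0]
            if len(k)==0: continue
            k=k[-1]; out.append((p+nn*(s[k]+.25*v[k]/(v[k]-v[k+1])),))
    return np.array([o[0] for o in out])
def hullof(cal,p,P):
    q=np.array([proj(cal,x) for x in W(p,P)],np.float32); return cv2.convexHull(q)[:,0].astype(float)
def dist(hull,pts):
    return np.array([cv2.pointPolygonTest(hull.astype(np.float32),(float(x),float(y)),True) for x,y in pts])
def fit(cals,chans,thr,P,p0,rngs=(10,5,3)):
    p=np.array(p0,float)
    for r in rngs:
        pts=[crossings(c,ch,thr,hullof(c,p,P),r) for c,ch in zip(cals,chans)]
        f=lambda q: np.concatenate([dist(hullof(c,q,P),x) for c,x in zip(cals,pts)])
        R=least_squares(f,p,loss="soft_l1",f_scale=.3,x_scale=[.01,.01,.05],diff_step=1e-4); p=R.x
    r=f(p); return p,np.median(np.abs(r)),[len(x) for x in pts]
E
cat > run1.py <<'E'
from fit import *
np.set_printoptions(precision=4,suppress=True)
T=np.load("pics/top0.png.npz");S=np.load("pics/side0.png.npz")
tb=atz(T,(198,179),.01);rk=atz(T,(308,174),.0);print(tb,rk)
blue=[c["im"][:,:,0].astype(float)-c["im"][:,:,1] for c in(T,S)]
grey=[-(c["im"][:,:,1].astype(float)-c["im"][:,:,2]) for c in(T,S)]
for n,c in zip("TS",blue):print(n,c.min(),c.max())
for n,c in zip("TS",grey):print(n,np.percentile(c,[1,50,99]))
Pb=box(-.092,.158,-.110,.110,0,.010);Pr=box(-.035,.035,-.05,.05,0,.006)
# centre guess of base offset .033
for sel in ([0],[1],[0,1]):
    g=lambda L:[L[i] for i in sel]
    for th0 in (0,):
        print("tester",fit(g([T,S]),g(blue),25,Pb,[tb[0]-.033,tb[1],th0]))
        print("rack",fit(g([T,S]),g(grey),-24,Pr,[rk[0],rk[1],0]))
E
python3 run1.py
```

```text
[0.5855 0.1815 0.01  ] [ 0.5946 -0.2057  0.    ]
T -161.0 66.0
S -192.0 84.0
T [-52. -45.  28.]
S [-67. -41.   8.]
tester (array([ 0.5527,  0.184 , -0.0259]), np.float64(0.21170641807504087), [157])
rack (array([ 0.5945, -0.201 ,  0.    ]), np.float64(0.2320728202039679), [62])
tester (array([ 0.5541,  0.1881, -0.0007]), np.float64(0.4943528446388892), [124])
rack (array([ 0.597 , -0.1977,  0.0329]), np.float64(0.059921973683303695), [46])
tester (array([ 0.5533,  0.1848, -0.0253]), np.float64(0.39184129327479433), [157, 125])
rack (array([ 0.5954, -0.1997,  0.0322]), np.float64(0.3933851550842927), [62, 46])
```

```bash
sed -i 's/R=least_squares(f,p,loss="soft_l1",f_scale=.3,x_scale=\[.01,.01,.05\],diff_step=1e-4); p=R.x/sc=np.array([.01,.01,.05]);pb=p;R=least_squares(lambda q:f(pb+sc*(q-1)),np.ones(3),loss="soft_l1",f_scale=.3,diff_step=2e-3); p=pb+sc*(R.x-1)/' fit.py; python3 run1.py | grep -E "tester|rack"
cat > ov.py <<'E'
from fit import *
import sys
def ov(fn,pt,pr,out,crop):
    T=np.load("pics/"+fn+".npz");f=3.;x0,x1,y0,y1=crop
    im=cv2.resize(T["im"][y0:y1,x0:x1],None,fx=f,fy=f,interpolation=cv2.INTER_CUBIC)
    def dr(p,P,col):
        h=hullof(T,p,P);h=(h-[x0,y0]+.5)*f-.5
        cv2.polylines(im,[np.round(h).astype(int)],True,col,1)
    dr(pt,box(-.092,.158,-.110,.110,0,.010),(0,255,255))
    dr(pt,box(.084,.153,-.085,-.015,.066,.066),(0,0,255))
    dr(pt,box(-.081,-.043,-.095,.055,.074,.074),(0,255,0))
    dr(pt,box(-.067,-.043,-.056,-.044,.12,.12),(255,0,255))
    dr(pt,box(.025,.045,-.0885,-.0115,.059,.059),(0,0,255))
    dr(pr,box(-.035,.035,-.05,.05,0,.006),(0,255,255))
    dr(pr,box(-.025,.025,-.043,.043,.038,.038),(0,255,0))
    dr(pr,box(-.007,.007,-.018,.018,.108,.108),(255,0,255))
    cv2.imwrite("pics/"+out,im)
if __name__=="__main__":
    pt=[.5530,.1843,-.026];pr=[.5954,-.1997,.032]
    ov("top0.png",pt,pr,"ovt.png",(150,340,130,230));ov("side0.png",pt,pr,"ovs.png",(180,370,130,280))
E
python3 ov.py
```

```text
tester (array([ 0.5527,  0.184 , -0.0258]), np.float64(0.21160363981635433), [157])
rack (array([ 0.5945, -0.201 ,  0.0304]), np.float64(0.10078289431655629), [62])
tester (array([ 0.5546,  0.1897, -0.0279]), np.float64(0.18688450885723343), [125])
rack (array([ 0.597 , -0.1977,  0.0334]), np.float64(0.0623709052542417), [46])
tester (array([ 0.5533,  0.1849, -0.0255]), np.float64(0.3924805912441717), [157, 125])
rack (array([ 0.5954, -0.1997,  0.0324]), np.float64(0.40414743744820836), [62, 46])
```

View pics/ovt.png

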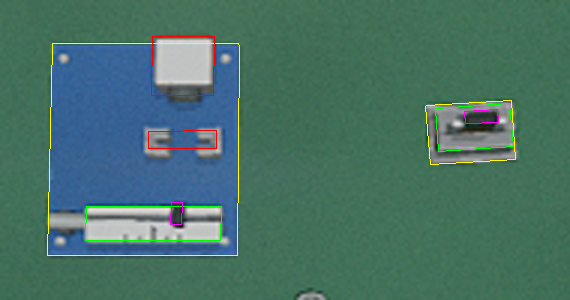

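View pics/ovs.png

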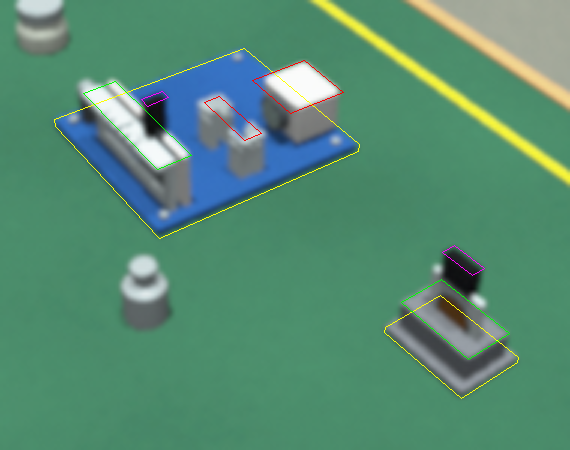

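The overlays fit well, and the two cameras disagree with each other by about 2–5 mm. I'll use the mean now and correct it later using the gripped plate as a reference. Next I work out the move.

```bash
cat > mv.py <<'E'
from plant import *
import numpy as np, sys
from scipy.spatial.transform import Rotation as Ro
def pose():
    o=get_obs();q=o["orientation"];return o,np.array(o["position"]),Ro.from_quat(np.r_[q[1:],q[0]]).as_matrix()
def plan(target,ydir=None):
    o,p,R=pose(); tr=R.T@(np.array(target)-p)
    s="t=%.2f pos=%s yazi=%.4f travel=%s"%(o["time_s"],np.round(p,4),np.arctan2(R[1,1],R[0,1]),np.round(tr,4))
    if ydir is not None:
        d=np.arctan2(R[1,1],R[0,1])-ydir; d=(d+np.pi/2)%np.pi-np.pi/2
        s+=" twist=%.4f"%d
    print(s," j6=%.3f F=%s open=%.4f"%(o["joint_pos"][5],np.round(o["contact_force"],2),o["opening"]))
if __name__=="__main__":
    a=[float(x) for x in sys.argv[1:]]; plan(a[:3],a[3] if len(a)>3 else None)
E
python3 mv.py .5957 -.1993 .20 .032
```

```text
t=1.00 pos=[0.2254 0.529  0.2467] yazi=1.1680 travel=[-0.6262 -0.5248  0.0467] twist=1.1360  j6=-0.206 F=[-0.73 -0.05 -0.12] open=0.0879
```

>>> play_rows:
  travel:
    - [-0.038,-0.032,0]
    - [-0.076,-0.064,0]
    - [-0.114,-0.096,0]
    - [-0.152,-0.128,0]
    - [-0.19,-0.16,0]
  twist: [0.14,0.28,0.42,0.56,0.7]
  fingers: [1,1,1,1,1]

```text
time_s: 1.5
position: [0.3379, 0.3057, 0.2469]
orientation: [0.0, 0.526, 0.85, 0.0]
contact_force: [1.0, 0.2, -0.3]
opening: 0.0878
```

```bash
python3 mv.py .5957 -.1993 .20 .032
```

```text
t=1.50 pos=[0.3379 0.3057 0.2469] yazi=0.4629 travel=[-0.567   0.0051  0.047 ] twist=0.4309  j6=0.011 F=[ 0.98  0.16 -0.35] open=0.0878
```

>>> play_rows:
  travel:
    - [-0.049,0,0]
    - [-0.098,0,0]
    - [-0.147,0,0]
    - [-0.196,0,0]
    - [-0.245,0.002,0]
  twist: [0.09,0.18,0.27,0.36,0.431]
  fingers: [1,1,1,1,1]

```text
time_s: 2.0
position: [0.4503, 0.0876, 0.2471]
orientation: [0.0, 0.695, 0.719, 0.0]
contact_force: [0.9, 0.3, -0.2]
opening: 0.0884
```

```bash
python3 mv.py .5957 -.1993 .20 .032
```

```text
t=2.00 pos=[0.4503 0.0876 0.2471] yazi=0.0333 travel=[-0.2916  0.1357  0.0473] twist=0.0013  j6=-0.101 F=[ 0.9   0.25 -0.24] open=0.0884
```

>>> play_rows:
  travel:
    - [-0.045,0.021,0]
    - [-0.09,0.042,0]
    - [-0.135,0.063,0]
    - [-0.18,0.084,0]
    - [-0.225,0.105,0]
  twist: [0.001,0.001,0.001,0.001,0.001]
  fingers: [1,1,1,1,1]

```text
time_s: 2.5
position: [0.5637, -0.1335, 0.2468]
orientation: [0.0, 0.694, 0.72, 0.0]
contact_force: [1.1, 0.6, 0.4]
opening: 0.088
```

>>> play_rows:
  travel:
    - [-0.035,0.016,0.015]
    - [-0.067,0.031,0.03]
    - [-0.067,0.031,0.047]
    - [-0.067,0.031,0.047]
    - [-0.067,0.031,0.047]
  twist: [0,0,0,0,0]
  fingers: [1,1,1,1,1]

```text
time_s: 3.0
position: [0.5961, -0.1968, 0.1995]
orientation: [-0.001, 0.694, 0.72, -0.0]
contact_force: [-0.2, -0.1, 0.2]
opening: 0.0881
```

```bash
python3 mv.py .5957 -.1993 .20 .032; python3 - <<'E'
from h import *
for c in("top","side"):
    s=snap(c,c+"1.png"); o=get_obs()
    print(c,proj(s,o["position"]))
    a=s["frame"];u,v=[int(x) for x in proj(s,o["position"])]
    cv2.imwrite("pics/"+c+"1b.png",cv2.resize(np.array(a[max(v-60,0):v+60,u-70:u+70]),None,fx=4,fy=4,interpolation=cv2.INTER_CUBIC))
E
```

```text
t=3.00 pos=[ 0.5961 -0.1968  0.1995] yazi=0.0361 travel=[-0.0025 -0.0005 -0.0005] twist=0.0041  j6=-0.544 F=[-0.18 -0.05  0.24] open=0.0881
top [312.78357279 162.80223093]
side [337.76827214 187.61855758]
```

View pics/side1b.png

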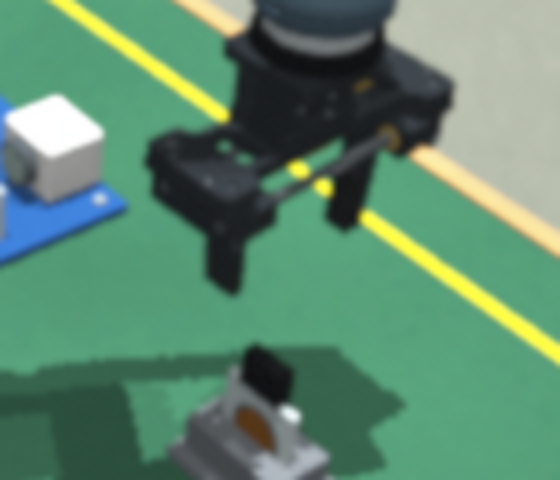

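View pics/top1b.png

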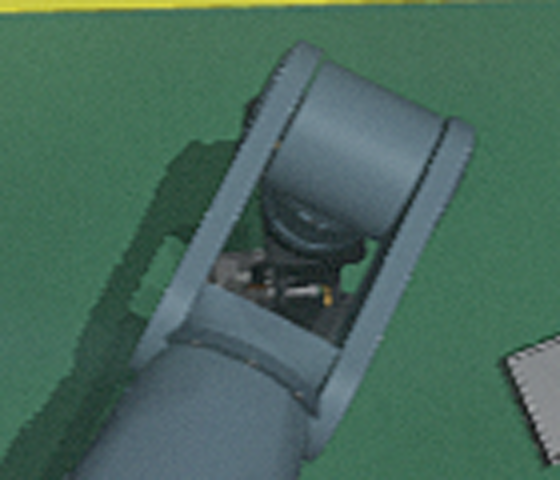

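The side view shows the open fingers straddling the grip block. The top view is blocked by the arm. I'll compare the projected finger boxes with the side image to get that camera's bias.

```bash
cat > ft.py <<'E'
from fit import *
import sys
def draw(fn,pos,yaw,op,out,crop,extra=[]):
    C=np.load("pics/"+fn+".npz");f=6.;x0,x1,y0,y1=crop
    im=cv2.resize(C["im"][y0:y1,x0:x1],None,fx=f,fy=f,interpolation=cv2.INTER_CUBIC)
    for s in(1,-1):
        a,b=sorted([s*op/2,s*(op/2+.0175)])
        h=hullof(C,[pos[0],pos[1],yaw],box(a,b,-.009,.009,pos[2]-.008,pos[2]+.03))
        cv2.polylines(im,[np.round((h-[x0,y0]+.5)*f-.5).astype(int)],True,(0,255,255),1)
    for p,P in extra:
        h=hullof(C,p,P);cv2.polylines(im,[np.round((h-[x0,y0]+.5)*f-.5).astype(int)],True,(255,0,255),1)
    cv2.imwrite("pics/"+out,im)
if __name__=="__main__":
    draw("side1.png",[.5961,-.1968,.1995],.036,.0881,"side1c.png",(300,380,150,250),[([.597,-.1977,.0334],box(-.007,.007,-.018,.018,.078,.108))])
E
python3 ft.py
```

```text
(no output)
```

View pics/side1c.png

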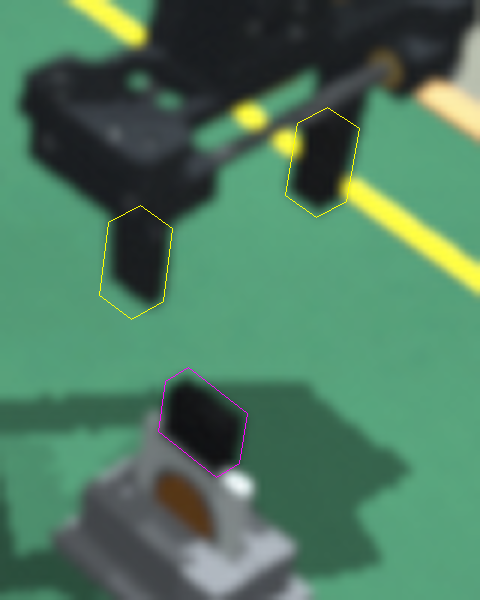

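>>> play_rows:
  travel:
    - [-0.002,0,0.03]
    - [-0.002,0,0.06]
    - [-0.002,0,0.09]
    - [-0.002,0,0.117]
    - [-0.002,0,0.117]
  twist: [0.002,0.004,0.004,0.004,0.004]
  fingers: [1,1,1,1,1]

```text
time_s: 3.6
position: [0.5944, -0.1973, 0.08]
orientation: [-0.003, 0.695, 0.719, -0.001]
contact_force: [0.2, 0.2, -1.1]
opening: 0.0885
```

```bash
python3 mv.py .5957 -.1993 .082 .032; python3 - <<'E'
from h import *
import ft
snap("side","side2.png");o=get_obs();p=o["position"]
ft.draw("side2.png",p,.033,o["opening"],"side2c.png",(290,380,170,270),[([.597,-.1977,.0334],ft.box(-.007,.007,-.018,.018,.078,.108))])
E
```

```text
t=3.60 pos=[ 0.5944 -0.1973  0.08  ] yazi=0.0329 travel=[-0.002   0.0012 -0.0021] twist=0.0009  j6=-0.543 F=[ 0.21  0.21 -1.15] open=0.0885
```

View pics/side2c.png

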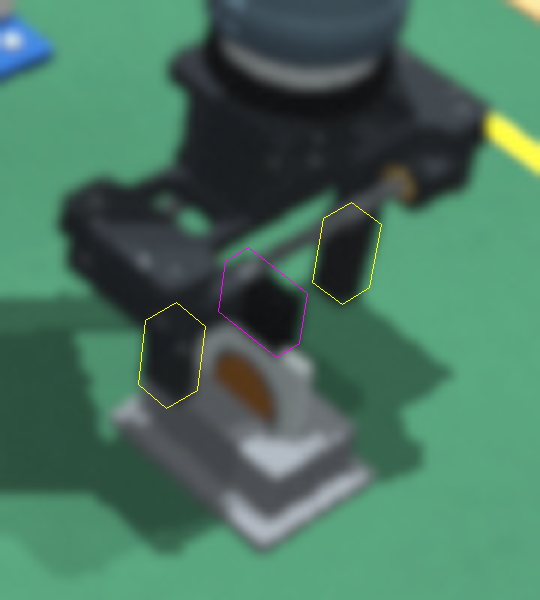

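The fingers straddle the block, and their offset from the model matches the block's offset. I'll close now.

>>> play_rows:
  travel:
    - [0,0,-0.001]
    - [0,0,-0.001]
    - [0,0,-0.001]
    - [0,0,-0.001]
    - [0,0,-0.001]
  twist: [0,0,0,0,0]
  fingers: [-1,-1,-1,-1,-1]

```text
time_s: 4.15
position: [0.5967, -0.1994, 0.0843]
orientation: [0.0, 0.696, 0.718, 0.0]
contact_force: [0.1, 0.1, 1.0]
opening: 0.0504
```

>>> play_rows:
  travel:
    - [0,0,0]
    - [0,0,0]
    - [0,0,0]
    - [0,0,0]
    - [0,0,0]
  twist: [0,0,0,0,0]
  fingers: [-1,-1,-1,-1,-1]

```text
time_s: 4.65
position: [0.5964, -0.1992, 0.0836]
orientation: [-0.0, 0.696, 0.718, -0.0]
contact_force: [-0.4, -0.2, -0.4]
opening: 0.0137
```

```bash
python3 mv.py .5957 -.1993 .082 .032
```

```text
t=4.65 pos=[ 0.5964 -0.1992  0.0836] yazi=0.0320 travel=[-0.0001 -0.0007  0.0016] twist=-0.0000  j6=-0.543 F=[-0.37 -0.17 -0.4 ] open=0.0137
```

>>> play_rows:
  travel:
    - [0,0,-0.015]
    - [0,0,-0.035]
    - [0,0,-0.06]
    - [0,0,-0.085]
    - [0,0,-0.105]
  twist: [0,0,0,0,0]
  fingers: [-1,-1,-1,-1,-1]

```text
time_s: 5.15
position: [0.5969, -0.1995, 0.1915]
orientation: [0.001, 0.696, 0.718, 0.0]
contact_force: [0.8, -1.0, -0.5]
opening: 0.014
```

```bash
python3 - <<'E'
from fit import *
for n,p in (("top",[.5527,.184,-.0258]),("side",[.5546,.1897,-.0279]),("mean",[.5535,.1865,-.0262])):
    print(n,W(p,np.array([[.035,-.05,.01]])), W(p,np.array([[-.055,-.05,.1],[-.055,-.02,.1]])))
E
python3 mv.py .5870 .1356 .185 -.026
```

```text
top [[0.5863985  0.13311374 0.01      ]] [[0.49642845 0.13543548 0.1       ]
 [0.49720236 0.1654255  0.1       ]]
side [[0.58819156 0.13874309 0.01      ]] [[0.49822659 0.14125376 0.1       ]
 [0.49906348 0.17124208 0.1       ]]
mean [[0.58717814 0.13560026 0.01      ]] [[0.49720903 0.137958   0.1       ]
 [0.49799494 0.1679477  0.1       ]]
t=5.15 pos=[ 0.5969 -0.1995  0.1915] yazi=0.0321 travel=[0.3352 0.0008 0.0061] twist=0.0581  j6=-0.543 F=[ 0.82 -1.04 -0.49] open=0.0140
```

>>> play_rows:
  travel:
    - [0.025,0,0]
    - [0.06,0,0]
    - [0.105,0,0]
    - [0.15,0,0]
    - [0.19,0,0]
  twist: [0.01,0.02,0.03,0.045,0.058]
  fingers: [-1,-1,-1,-1,-1]

```text
time_s: 5.65
position: [0.5902, -0.0074, 0.1899]
orientation: [0.0, 0.716, 0.698, 0.0]
contact_force: [0.4, -1.2, -1.5]
opening: 0.014
```

>>> play_rows:
  travel:
    - [0.045,-0.003,0]
    - [0.09,-0.005,0]
    - [0.125,-0.008,0]
    - [0.145,-0.0085,0.005]
    - [0.145,-0.0085,0.005]
  twist: [0,0,0,0,0]
  fingers: [-1,-1,-1,-1,-1]

```text
time_s: 6.15
position: [0.585, 0.1386, 0.1842]
orientation: [-0.0, 0.715, 0.699, 0.0]
contact_force: [0.2, -0.3, -0.2]
opening: 0.0138
```

>>> play_rows:
  travel:
    - [0,0,0]
    - [0,0,0]
    - [0,0,0]
    - [0,0,0]
    - [0,0,0]
  twist: [0,0,0,0,0]
  fingers: [-1,-1,-1,-1,-1]

```text
time_s: 6.65
position: [0.5858, 0.1351, 0.1838]
orientation: [0.0, 0.717, 0.697, -0.0]
contact_force: [0.5, -0.0, -0.6]
opening: 0.0135
```

```bash
python3 mv.py .5870 .1356 .145 -.026;python3 - <<'E'
from h import *
for c,cr in(("top",(150,260,100,220)),("side",(180,300,100,220))):
    snap(c,c+"3.png");a=cv2.imread("pics/%s3.png"%c);x0,x1,y0,y1=cr
    cv2.imwrite("pics/%s3b.png"%c,cv2.resize(a[y0:y1,x0:x1],None,fx=5,fy=5,interpolation=cv2.INTER_CUBIC)[:600])
E
```

```text
t=6.65 pos=[0.5858 0.1351 0.1838] yazi=-0.0271 travel=[0.0005 0.0012 0.0388] twist=-0.0011  j6=0.057 F=[ 0.55 -0.02 -0.64] open=0.0135
```

View pics/side3b.png

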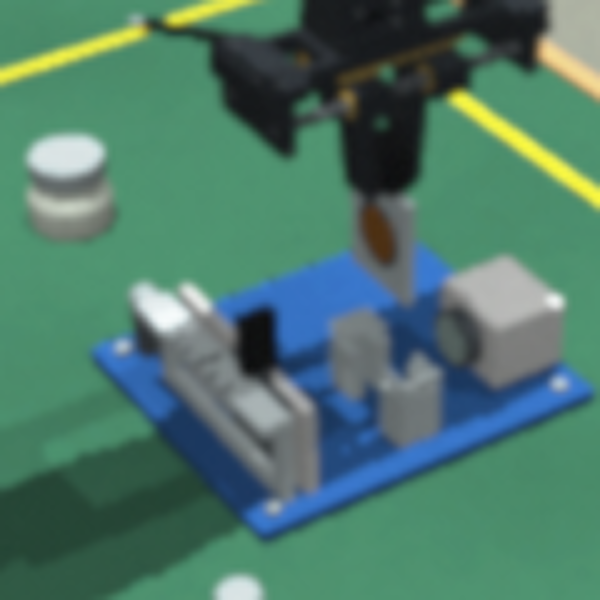

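View pics/top3b.png

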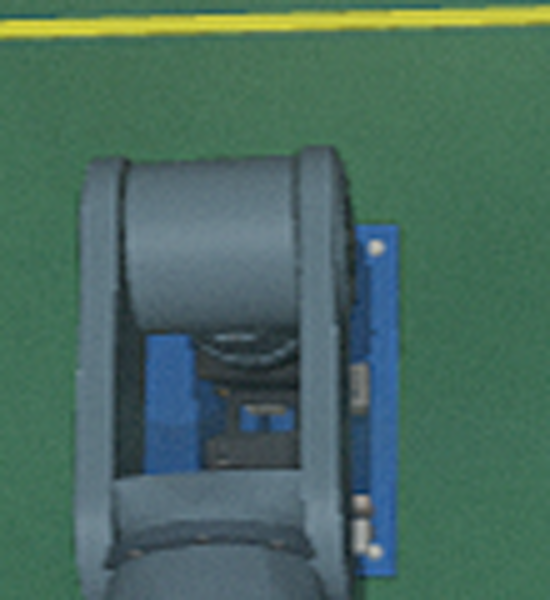

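>>> play_rows:
  travel:
    - [0,0.001,0.01]
    - [0,0.001,0.02]
    - [0,0.001,0.03]
    - [0,0.001,0.037]
    - [0,0.001,0.037]
  twist: [0,0,0,0,0]
  fingers: [-1,-1,-1,-1,-1]

```text
time_s: 7.25
position: [0.5855, 0.1358, 0.1447]
orientation: [-0.001, 0.716, 0.698, -0.001]
contact_force: [0.8, 0.4, -1.1]
opening: 0.0136
```

```bash
cat > pl.py <<'E'
from fit import *
from mv import plan
def view(fn,tcp,yaw,pt,out,crop=(215,285,130,200),f=8.):
    C=np.load("pics/"+fn+".npz");x0,x1,y0,y1=crop
    im=cv2.resize(C["im"][y0:y1,x0:x1],None,fx=f,fy=f,interpolation=cv2.INTER_CUBIC)
    def dr(p,P,col):
        h=hullof(C,p,P);cv2.polylines(im,[np.round((h-[x0,y0]+.5)*f-.5).astype(int)],True,col,1)
    foot=tcp[2]-.0756
    dr([tcp[0],tcp[1],yaw],box(-.003,.003,-.03,.03,foot,foot+.07),(255,0,255))
    dr(pt,box(.025,.045,-.0885,-.0115,.059,.059),(0,0,255))
    dr(pt,box(.025,.045,-.0885,-.067,.01,.059),(0,255,255));dr(pt,box(.025,.045,-.033,-.0115,.01,.059),(0,255,255))
    cv2.imwrite("pics/"+out,im)
E
python3 - <<'E'
from pl import *
plan([.587,.1356,.145],-.026)
snap("side","side4.png");p=get_obs()["position"]
view("side4.png",p,-.027,[.5546,.1897,-.0279],"side4c.png")
E
```

```text
t=7.25 pos=[0.5855 0.1358 0.1447] yazi=-0.0259 travel=[-0.0002  0.0015 -0.0003] twist=0.0001  j6=0.057 F=[ 0.82  0.42 -1.09] open=0.0136
```

View pics/side4c.png

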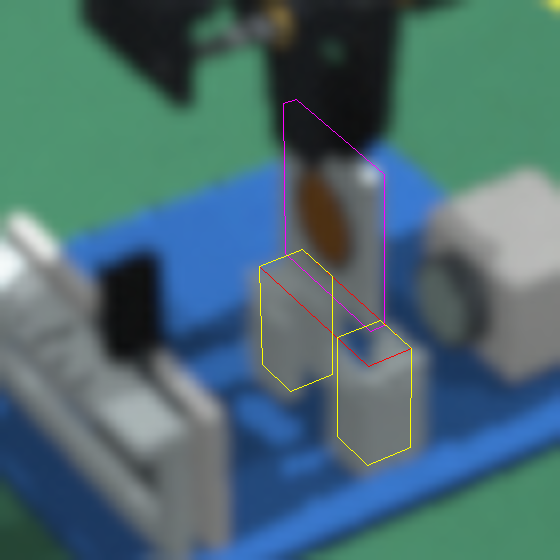

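```bash
python3 - <<'E'
from pl import *
p=get_obs()["position"]
for dy,n in ((0,"a"),):
    view("side4.png",p,-.026,[.5546,.1897,-.0279],"side4d.png",(240,276,140,182),14.)
a=cv2.imread("pics/side4.png")[140:182,240:276]
b=cv2.resize(a,None,fx=14,fy=14,interpolation=cv2.INTER_CUBIC)
c=cv2.imread("pics/side4d.png");k=np.hstack([cv2.convertScaleAbs(b,alpha=1.3),c]);print(k.shape)
cv2.imwrite("pics/side4e.png",cv2.resize(k,None,fx=.75,fy=.75))
E
```

```text
(588, 1008, 3)
```

View pics/side4e.png

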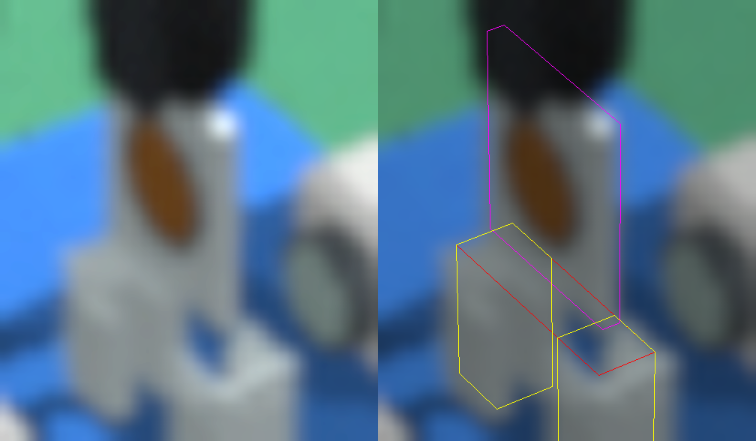

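The plate's image offset from its TCP projection matches the holder's offset in the same camera, so they are aligned to about 1–2 mm. That is inside the flare, so I'll lower it in steps.

>>> play_rows:
  travel:
    - [-0.0005,0.0005,0.006]
    - [-0.0005,0.0005,0.012]
    - [-0.0005,0.0005,0.018]
    - [-0.0005,0.0005,0.022]
    - [-0.0005,0.0005,0.022]
  twist: [0,0,0,0,0]
  fingers: [-1,-1,-1,-1,-1]

```text
time_s: 7.8
position: [0.5866, 0.1353, 0.1238]
orientation: [-0.0, 0.716, 0.698, -0.001]
contact_force: [-0.6, 0.8, -0.6]
opening: 0.0138
```

```bash
python3 - <<'E'
from pl import *
plan([.587,.1356,.0856],-.026);print(get_obs()["wrist_torque"])
snap("side","side5.png");p=get_obs()["position"]
a=cv2.imread("pics/side5.png")[120:195,215:290]
cv2.imwrite("pics/side5c.png",cv2.resize(a,None,fx=8,fy=8,interpolation=cv2.INTER_CUBIC))
E
```

```text
t=7.80 pos=[0.5866 0.1353 0.1238] yazi=-0.0260 travel=[0.0003 0.0004 0.0382] twist=-0.0000  j6=0.056 F=[-0.55  0.83 -0.6 ] open=0.0138
[-0.06039033  0.05884253 -0.04523698]
```

View pics/side5c.png

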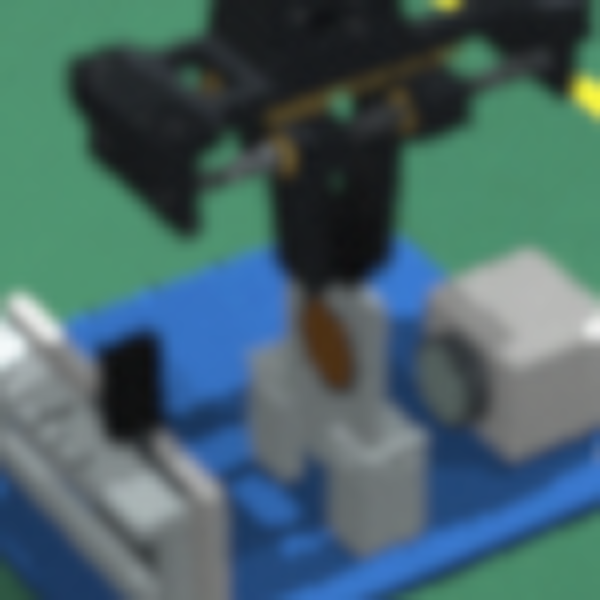

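>>> play_rows:
  travel:
    - [0,0,0.004]
    - [0,0,0.008]
    - [0,0,0.012]
    - [0,0,0.016]
    - [0,0,0.018]
  twist: [0,0,0,0,0]
  fingers: [-1,-1,-1,-1,-1]

```text
time_s: 8.35
position: [0.5868, 0.1353, 0.1061]
orientation: [-0.0, 0.716, 0.698, -0.0]
contact_force: [-0.6, 0.1, -1.5]
opening: 0.0135
```

```bash
python3 mv.py .587 .1356 .0856 -.026
```

```text
t=8.35 pos=[0.5868 0.1353 0.1061] yazi=-0.0260 travel=[0.0003 0.0002 0.0205] twist=-0.0000  j6=0.056 F=[-0.58  0.15 -1.55] open=0.0135
```

>>> play_rows:
  travel:
    - [0,0,0.005]
    - [0,0,0.01]
    - [0,0,0.014]
    - [0,0,0.017]
    - [0,0,0.018]
  twist: [0,0,0,0,0]
  fingers: [-1,-1,-1,-1,-1]

```text
time_s: 8.85
position: [0.5869, 0.1353, 0.0882]
orientation: [-0.0, 0.716, 0.698, -0.0]
contact_force: [0.3, -0.2, -1.3]
opening: 0.0138
```

>>> play_rows:
  travel:
    - [0,0,0.001]
    - [0,0,0.002]
    - [0,0,0.003]
    - [0,0,0.003]
    - [0,0,0.003]
  twist: [0,0,0,0,0]
  fingers: [-1,-1,-1,-1,-1]

```text
time_s: 9.35
position: [0.5872, 0.1353, 0.0858]
orientation: [0.0, 0.716, 0.698, 0.0]
contact_force: [-0.8, -0.1, 0.1]
opening: 0.0138
```

```bash
python3 mv.py .587 .1356 .0856 -.026
```

```text
t=9.35 pos=[0.5872 0.1353 0.0858] yazi=-0.0260 travel=[ 0.0003 -0.0002  0.0002] twist=0.0000  j6=0.056 F=[-0.75 -0.09  0.11] open=0.0138
```

Almost down, with little contact so far. I'll press another 2 mm to find the floor.

>>> play_rows:
  travel:
    - [0,0,0.001]
    - [0,0,0.002]
    - [0,0,0.002]
    - [0,0,0.002]
    - [0,0,0.002]
  twist: [0,0,0,0,0]
  fingers: [-1,-1,-1,-1,-1]

```text
time_s: 9.85
position: [0.5879, 0.1354, 0.0855]
orientation: [0.001, 0.716, 0.698, 0.001]
contact_force: [-2.3, -0.5, 9.7]
opening: 0.0136
```

```bash
python3 mv.py .587 .1356 .0856 -.026
```

```text
t=9.85 pos=[0.5879 0.1354 0.0855] yazi=-0.0259 travel=[ 0.0002 -0.0009 -0.0001] twist=0.0001  j6=0.056 F=[-2.28 -0.53  9.72] open=0.0136
```

It reached the floor with 9.7 N upward force, at the expected height. Releasing to half open.

>>> play_rows:
  travel:
    - [0,0,-0.001]
    - [0,0,-0.001]
    - [0,0,-0.001]
    - [0,0,-0.001]
    - [0,0,-0.001]
  twist: [0,0,0,0,0]
  fingers: [0,0,0,0,0]

```text
time_s: 10.35
position: [0.587, 0.1353, 0.0845]
orientation: [-0.0, 0.716, 0.698, -0.0]
contact_force: [0.3, 0.2, -0.2]
opening: 0.0441
```

>>> play_rows:
  travel:
    - [0,0,0]
    - [0,0,0]
    - [0,0,0]
    - [0,0,0]
    - [0,0,0]
  twist: [0,0,0,0,0]
  fingers: [0,0,0,0,0]

```text
time_s: 10.85
position: [0.5872, 0.1353, 0.0847]
orientation: [0.0, 0.716, 0.698, 0.0]
contact_force: [1.0, 0.1, 0.4]
opening: 0.0444
```

>>> play_rows:
  travel:
    - [0,0,-0.02]
    - [0,0,-0.05]
    - [0,0,-0.08]
    - [0,0,-0.1]
    - [0,0,-0.115]
  twist: [0,0,0,0,0]
  fingers: [0,0,0,0,0]

```text
time_s: 11.35
position: [0.5877, 0.1354, 0.2016]
orientation: [0.001, 0.716, 0.698, 0.001]
contact_force: [0.3, -0.5, 0.3]
opening: 0.0441
```

```bash
python3 mv.py .4965 .1365 .20 1.545; python3 - <<'E'
from pl import *
snap("side","side6.png")
a=cv2.imread("pics/side6.png")[120:195,205:290]
cv2.imwrite("pics/side6c.png",cv2.resize(a,None,fx=8,fy=8,interpolation=cv2.INTER_CUBIC))
E
```

```text
t=11.35 pos=[0.5877 0.1354 0.2016] yazi=-0.0260 travel=[-0.0012 -0.0912  0.0014] twist=1.5706  j6=0.056 F=[ 0.26 -0.52  0.33] open=0.0441
```

View pics/side6c.png

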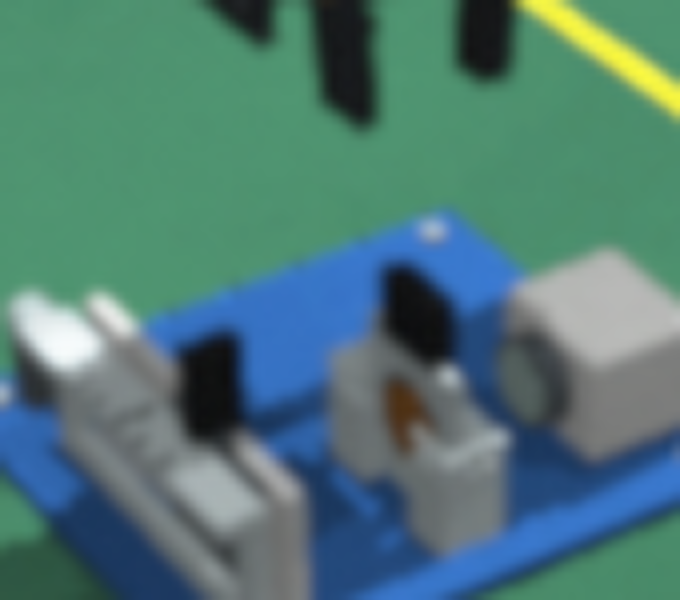

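The picture shows the plate seated between the lips, with its grip block at zoom (418,312) and the fingers clear. Next I move over the tab at about (0.497, 0.137) and turn 90° so the jaws open along the tester's y.

>>> play_rows:
  travel:
    - [0,-0.018,0]
    - [0,-0.036,0]
    - [0,-0.054,0]
    - [0,-0.072,0]
    - [0,-0.0905,0]
  twist: [0.14,0.28,0.42,0.56,0.7]
  fingers: [0,0,0,0,0]

```text
time_s: 11.9
position: [0.4954, 0.1376, 0.1986]
orientation: [-0.0, 0.913, 0.407, -0.001]
contact_force: [0.4, 0.6, 0.1]
opening: 0.0441
```

>>> play_rows:
  travel:
    - [0,0,0]
    - [0,0,0]
    - [0,0,0]
    - [0,0,0]
    - [0,0,0]
  twist: [0.14,0.28,0.42,0.56,0.7]
  fingers: [0,0,0,0,0]

```text
time_s: 12.4
position: [0.4961, 0.1376, 0.1987]
orientation: [-0.0, 0.998, 0.069, -0.001]
contact_force: [-0.7, 0.1, 0.0]
opening: 0.0442
```

>>> play_rows:
  travel:
    - [0,0,0]
    - [0,0,0]
    - [0,0,0]
    - [0,0,0]
    - [0,0,0]
  twist: [0.1,0.17,0.17,0.17,0.17]
  fingers: [0,0,0,0,0]

```text
time_s: 12.9
position: [0.4965, 0.1377, 0.1994]
orientation: [0.0, 1.0, -0.012, -0.0]
contact_force: [0.3, 0.8, -0.4]
opening: 0.044
```

```bash
python3 mv.py .497 .1372 .15 1.545
```

```text
t=12.90 pos=[0.4965 0.1377 0.1994] yazi=-1.5946 travel=[0.0005 0.0004 0.0494] twist=0.0020  j6=1.634 F=[ 0.3  0.8 -0.4] open=0.0440
```

>>> play_rows:
  travel:
    - [0,0,0.015]
    - [0,0,0.03]
    - [0,0,0.045]
    - [0,0,0.055]
    - [0,0,0.055]
  twist: [0,0.001,0.002,0.002,0.002]
  fingers: [0,0,0,0,0]

```text
time_s: 13.4
position: [0.4956, 0.1376, 0.1432]
orientation: [0.0, 1.0, -0.013, -0.001]
contact_force: [0.2, -0.6, 0.5]
opening: 0.0441
```

```bash
python3 - <<'E'
from pl import *
plan([.497,.1372,.098],1.545)
snap("side","side7.png");C=np.load("pics/side7.png.npz");o=get_obs();p=o["position"]
x0,x1,y0,y1=205,280,120,195;f=8
im=cv2.resize(C["im"][y0:y1,x0:x1],None,fx=f,fy=f,interpolation=cv2.INTER_CUBIC)
for q,P in (([.497,.1372,-.026],box(-.012,.012,-.006,.006,.078,.12)),([p[0],p[1],-.026],box(-.009,.009,.022,.0395,p[2]-.008,p[2]+.03)),([p[0],p[1],-.026],box(-.009,.009,-.0395,-.022,p[2]-.008,p[2]+.03))):
    h=hullof(C,q,P);cv2.polylines(im,[np.round((h-[x0,y0]+.5)*f-.5).astype(int)],True,(255,0,255),1)
cv2.imwrite("pics/side7c.png",im)
E
```

```text
t=13.40 pos=[0.4956 0.1376 0.1432] yazi=-1.5975 travel=[0.0015 0.0003 0.0452] twist=-0.0009  j6=1.637 F=[ 0.18 -0.58  0.5 ] open=0.0441
```

View pics/side7c.png

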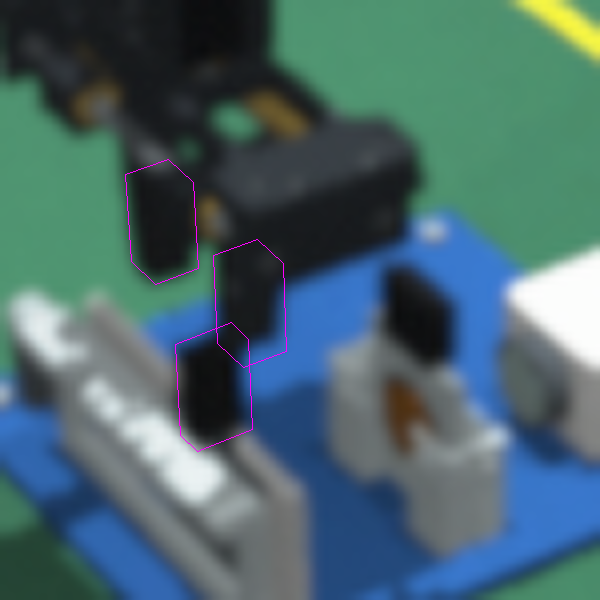

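The tab at zoom (212,390) sits where the model expects it relative to the two fingers at (163,·) and (251,·). Descending around it.

>>> play_rows:
  travel:
    - [0.001,0,0.01]
    - [0.001,0,0.02]
    - [0.001,0,0.03]
    - [0.001,0,0.04]
    - [0.001,0,0.045]
  twist: [0,0,0,0,0]
  fingers: [0,0,0,0,0]

```text
time_s: 13.95
position: [0.4969, 0.1376, 0.0982]
orientation: [0.0, 1.0, -0.014, -0.001]
contact_force: [-0.1, -0.6, 0.9]
opening: 0.0441
```

```bash
python3 - <<'E'
from pl import *
plan([.497,.1372,.098],1.545)
snap("side","side8.png");a=cv2.imread("pics/side8.png")[120:195,205:280]
cv2.imwrite("pics/side8c.png",cv2.convertScaleAbs(cv2.resize(a,None,fx=8,fy=8,interpolation=cv2.INTER_CUBIC),alpha=1.8))
E
```

```text
t=13.95 pos=[0.4969 0.1376 0.0982] yazi=-1.5980 travel=[0.0001 0.0004 0.0002] twist=-0.0014  j6=1.638 F=[-0.11 -0.65  0.88] open=0.0441
```

View pics/side8c.png

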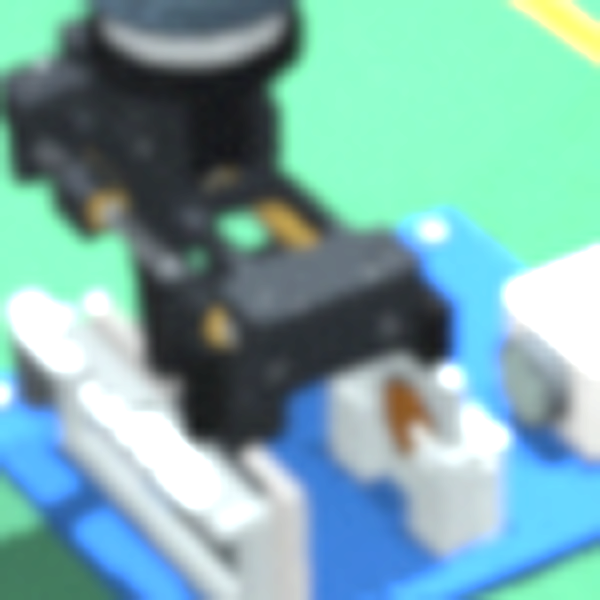

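>>> play_rows:
  travel:
    - [0,0,0]
    - [0,0,0]
    - [0,0,0]
    - [0,0,0]
    - [0,0,0]
  twist: [0,0,0,0,0]
  fingers: [-1,-1,-1,-1,-1]

```text
time_s: 14.5
position: [0.498, 0.1373, 0.1001]
orientation: [0.0, 1.0, -0.013, 0.0]
contact_force: [0.0, -3.2, 1.1]
opening: 0.0116
```

>>> play_rows:
  travel:
    - [0,0,0]
    - [0,0,0]
    - [0,0,0]
    - [0,0,0]
    - [0,0,0]
  twist: [0,0,0,0,0]
  fingers: [-1,-1,-1,-1,-1]

```text
time_s: 15.0
position: [0.498, 0.1375, 0.1001]
orientation: [0.0, 1.0, -0.014, 0.0]
contact_force: [-0.9, -3.6, 5.9]
opening: 0.0121
```

```bash
python3 mv.py .497 .1372 .098 1.545
```

```text
t=15.00 pos=[0.498  0.1375 0.1001] yazi=-1.5980 travel=[-0.001   0.0003  0.0021] twist=-0.0014  j6=1.638 F=[-0.92 -3.56  5.89] open=0.0121
```

Gripped at 12 mm opening, and the spring preload of about 3.4 N is felt. Pulling it open about 28 mm (tool −y).

>>> play_rows:
  travel:
    - [0,-0.005,0]
    - [0,-0.01,0]
    - [0,-0.015,0]
    - [0,-0.02,0]
    - [0,-0.025,0]
  twist: [0,0,0,0,0]
  fingers: [-1,-1,-1,-1,-1]

```text
time_s: 15.5
position: [0.4987, 0.162, 0.1001]
orientation: [0.001, 1.0, -0.014, 0.0]
contact_force: [-1.0, -8.1, 6.7]
opening: 0.012
```

>>> play_rows:
  travel:
    - [0,-0.002,0]
    - [0,-0.003,0]
    - [0,-0.003,0]
    - [0,-0.003,0]
    - [0,-0.003,0]
  twist: [0,0,0,0,0]
  fingers: [-1,-1,-1,-1,-1]

```text
time_s: 16.0
position: [0.4988, 0.1647, 0.1001]
orientation: [0.001, 1.0, -0.014, 0.0]
contact_force: [-1.0, -7.8, 6.5]
opening: 0.0118
```

```bash
python3 - <<'E'
from pl import *
for i in range(1): plan([.497,.1372,.098],1.545)
for c,(x0,x1,y0,y1) in (("side",(205,280,120,195)),("top",(160,235,145,220))):
    snap(c,c+"9.png");a=cv2.imread("pics/%s9.png"%c)[y0:y1,x0:x1]
    cv2.imwrite("pics/%s9c.png"%c,cv2.convertScaleAbs(cv2.resize(a,None,fx=8,fy=8,interpolation=cv2.INTER_CUBIC),alpha=1.3))
    print(get_obs()["contact_force"])
E
```

```text
t=16.00 pos=[0.4988 0.1647 0.1001] yazi=-1.5979 travel=[-0.001   0.0276  0.0022] twist=-0.0013  j6=1.693 F=[-1.05 -7.85  6.5 ] open=0.0118
[-1.5098922  -7.48898162  6.58766114]
[-1.379625   -7.04022831  5.48542356]
```

View pics/side9c.png

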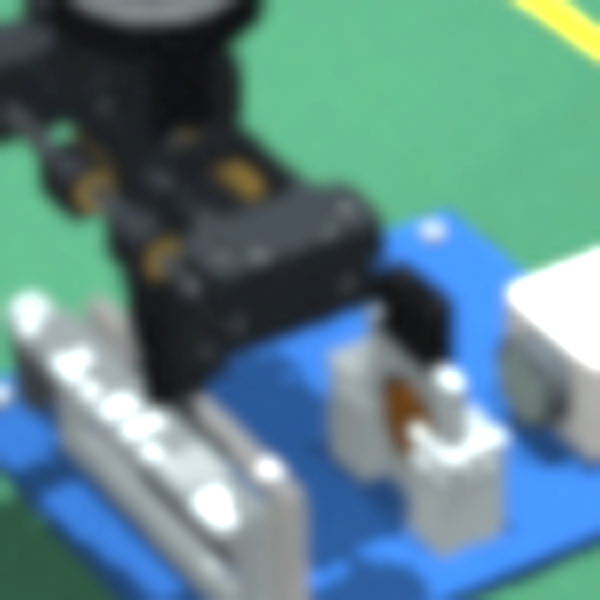

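View pics/top9c.png

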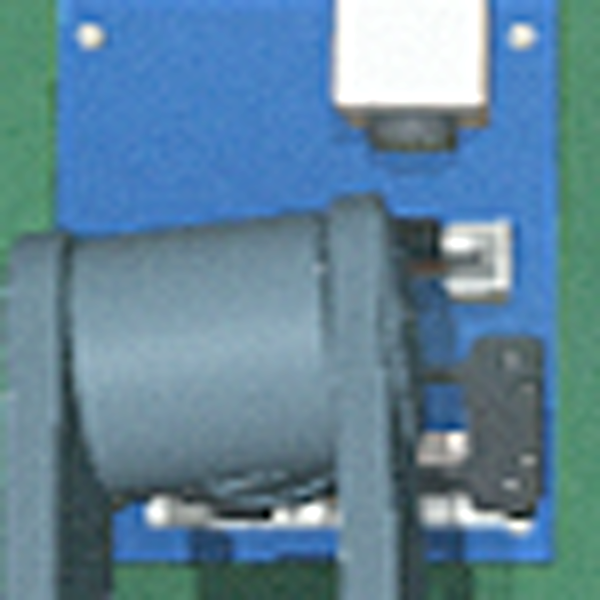

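The tab is now held at about +27 mm from the grip point, and the spring reads about 7.5 N (8 N expected at half). The tab may already have been 0–3 mm open when gripped, so I'll add 1.5 mm.

>>> play_rows:
  travel:
    - [0,-0.0007,0]
    - [0,-0.0015,0]
    - [0,-0.0015,0]
    - [0,-0.0015,0]
    - [0,-0.0015,0]
  twist: [0,0,0,0,0]
  fingers: [-1,-1,-1,-1,-1]

```text
time_s: 16.6
position: [0.4988, 0.1662, 0.1001]
orientation: [0.001, 1.0, -0.014, 0.0]
contact_force: [-2.1, -7.8, 6.5]
opening: 0.0114
```

>>> play_rows:
  travel:
    - [0,0,0]
    - [0,0,0]
    - [0,0,0]
    - [0,0,0]
    - [0,0,0]
  twist: [0,0,0,0,0]
  fingers: [-1,-1,-1,-1,-1]

```text
time_s: 17.1
position: [0.4988, 0.1662, 0.1001]
orientation: [0.001, 1.0, -0.014, 0.0]
contact_force: [-1.0, -7.7, 6.9]
opening: 0.0115
```

```bash
python3 - <<'E'
from pl import *
plan([.498,.1675,.098],1.545)
snap("side","side10.png");C=np.load("pics/side10.png.npz")
B=np.load("pics/side0.png.npz")
x0,x1,y0,y1=205,265,130,190;f=6
p=get_obs()["position"]
ims=[]
for D in (B,C):
    im=cv2.convertScaleAbs(cv2.resize(D["im"][y0:y1,x0:x1],None,fx=f,fy=f,interpolation=cv2.INTER_CUBIC),alpha=1.4)
    # side-frame tester pose: tab box at shut and at 30 mm (bottom part), marks
    for d,col in ((0,(0,255,0)),(.03,(255,0,255))):
        h=hullof(D,[.5546,.1897,-.0279],box(-.067,-.043,-.056+d,-.044+d,.082,.12));cv2.polylines(im,[np.round((h-[x0,y0]+.5)*f-.5).astype(int)],True,col,1)
    ims.append(im)
cv2.imwrite("pics/cmp10.png",np.hstack(ims))
E
```

```text
t=17.10 pos=[0.4988 0.1662 0.1001] yazi=-1.5979 travel=[-0.0008 -0.0013  0.0021] twist=-0.0014  j6=1.696 F=[-0.97 -7.72  6.93] open=0.0115
```

View pics/cmp10.png

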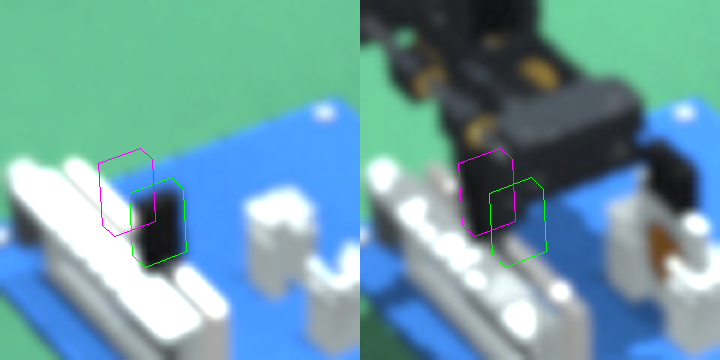

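The picture agrees with half travel: the fingers stand where the half-open tab should be, and the plate is still seated. The arm is steady at 7.7 N, so I'm handing in.

```bash
python3 - <<'E'
from plant import *
print(hand_in()); o=get_obs(); print(o["time_s"],o["position"],o["contact_force"],o["opening"])
E
```

```text
the job is handed in; nothing more can be done
None
the job is handed in; nothing more can be done
```

The filter plate is in the tester's holder and released, and the shutter is held open at about half travel. I handed the job in at about 17 s of the 58 s allowed, and it gave no verdict.

**Plate:** I took it from the rack and lowered it into the slot until the foot met the floor, with 9.7 N upward at the expected height. I let go before opening the shutter. The last side pictures show it upright and seated, with the fingers clear of it.

**Shutter:** I gripped the tab (the jaws read about 12 mm, its thickness) and slid it 28.7 mm from where I gripped it. The arm was steady there, with a spring force of about 7.7 N against the 8 N expected at half travel.

**What I could not confirm:**
- **Opening:** The arm hid the tab and the middle mark, so I did not read the opening directly. The tab may already have been 0–3 mm open when I gripped it. I put the opening at 28–32 mm, inside the 24–36 mm allowed.
- **Vertical force:** About 6–7 N of upward force was on the tool while I held the tab, possibly from a light touch below the fingertips. It did not change while I held the shutter.
- **Camera agreement:** The two cameras disagreed by 2–6 mm on where the tester stands. I aligned the plate with the holder using the side camera's picture of both.

I did not touch the weight, the tin or the tray.

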